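Lock the pump cylinder in its stand and draw its piston half out

TASK

The pump cylinder has been set in its stand with its piston pushed fully in. Swing the slotted keeper bar fully home over the cylinder's flange, then take the piston by its knob and draw it straight up by 40 mm, gently and in line with the bore. Finish while still holding the piston by the knob at that height: do not let go or push it back. Leave the other things on the worktop where they stand.

Things in the scene. Friction and masses are not known exactly. Their poses are not given: they have to be found in the camera images.
- stand: Fixed stand on the worktop: grey base plate 170 x 105 x 16 mm with a collar (64 mm outside diameter, 22 mm tall) in which the cylinder stands. Origin on the worktop at the axis of the collar; z up; the pivot post of the keeper (26 mm diameter) stands at x = +60 mm, y = 0. The base plate reaches from x = -75 to +95 mm.
- keeper (a joint): Hinge of the keeper, a flat slotted steel bar 6 mm thick (underside 103 mm above the worktop) turning about the vertical pivot post. 0 = fully home: the bar lies along the stand's -x over the cylinder's flange, the rod in its slot, against a stop. Positive = open (counter-clockwise seen from above: the handle end swings towards the stand's -y). Up to 1.4 rad. Some friction (less than 1 N at the handle), it stays where it is left.
- handle_top (a point): Top centre of the keeper's upright handle pin: black, 14 mm diameter, 40 mm tall, its top 149 mm above the worktop, 130 mm from the pivot axis. With the keeper home it stands at x = -70 mm, y = 0 in the stand's frame, and moves on a circle about the pivot axis.
- cylinder: Loose aluminium pump cylinder standing in the collar: 44 mm diameter, 85 mm tall, with a flange of 64 mm diameter, 10 mm thick, at its top (top face 101 mm above the worktop). Origin at the centre of its underside (16 mm above the worktop), z along the bore, upwards. The bore is 21 mm wide and its floor 8 mm above the origin. Its seal grips the rod so tightly that pulling the rod would lift the cylinder out of the stand (keeper open).
- piston: Steel piston rod, 20 mm diameter, in the cylinder's bore, with a round black knob at its top: 30 mm diameter, 25 mm tall, 117 to 142 mm above the rod's lower end. Origin at the centre of the lower end (24 mm above the worktop when fully in), z along the rod, upwards. The knob's underside is then 141 and its top 166 mm above the worktop; 0.2 kg; the seal resists with about 4 to 7 N.
- case: Bystander: screw-lid case, 41 mm diameter, 58 mm tall, origin under its centre. Leave it alone.
- oil: Bystander: small brown bottle, 32 mm diameter, 72 mm tall, origin under its centre. Leave it alone.
- coverslips: Bystander: small carton 36 x 36 x 22 mm, origin under its centre. Leave it alone.
- cube: Bystander: black filter cube 45 x 34 x 43 mm, origin under its centre. Leave it alone.
- roll: Bystander: roll of tape lying flat, 96 mm diameter, 25 mm tall, origin under its centre. Leave it alone.
Mind the look-alikes: they are no part of the job. Leave any orange, pink or purple look-alike of the cylinder alone.

How it is judged:
By the outcome, as a careful person would: the job done as asked, in the order asked, and still so for the second after the job is handed in, while the arm keeps its last pose, push and grip.
It also fails if it takes over 43 s, if anything falls off the work surface, if the arm or the gripper's body presses on something with over 40 N, if the wrist force passes 120 N, or if a joint passes its speed limit or range.

ROBOT

A 6-joint arm with a two-finger parallel gripper is mounted at the origin on a cart in front of the work surface, level with it; the furniture and walls round the work are solid. World frame = base frame: x ahead of the robot, y to its left, z up, the work surface at z = 0. Lengths are in m, angles in rad, forces in N, time in s.
With the tool pointing down it reaches from about 0.225 to 0.875 m from the base axis. Payload 3.4 kg.
Tool frame: the origin (TCP) lies at the very end of the fingers, on their centre line; the grasp point (between the pads) lies 19 mm behind it (manip.pinch_z is the distance from the TCP to the grasp point, in m); z points along the fingers, y is the line along which they close (so a half turn about z gives the same grasp; the last joint's range is limited). The gripper opens to 85 mm and grips with 20 to 120 N. Pads are 22 mm wide; open, the fingers measure 114 mm over their backs; the gripper's body (76 mm by 85 mm) begins 54 mm behind the grasp point. The pads swing forward as they close: fully open they stand 13 mm farther back than shut.
Start: joints at [-1.442, 0.276, 1.505, -0, 1.361, -0.121], TCP at [0.142, -0.557, 0.231] pointing down, gripper open.
Joint ranges: [-2.89, 2.89], [-0.75, 2.08], [0.22, 2.7], [-1.18, 4.32], [0.11, 2.71], [-2.7, 2.7]. Speed limits (rad/s): [2.57, 2.57, 3.14, 3.14, 3.14, 3.14].

INTERFACE

Orientations are given as a unit quaternion [w, x, y, z].
In Python, from rig import manip gives the robot as it stands. The module is installed in compiled form; this text tells all that it offers.
- The arm moves only by the shell command python3 -m jog 'ROWS' [FORCE]. ROWS is JSON, a list of rows, each an object of numbers: "dx", "dy", "dz": the shift along the tool's x, y, z each as a share of 25 cm, from -1 to 1; "ax", "ay", "az": the turn, a rotation vector about the tool's x, y, z each as a share of 90 degrees, from -1 to 1; "grip": the opening, from -1 (shut) to 1 (fully open), so that 0 is half open. A call has 1 to 5 rows; each row is the pose to reach, as a shift and turn from the pose commanded when the call began, along the tool's axes at that moment; what a row does not reach only later rows make up. A row lasts 1/12 s, in which the tool goes at most 41.7 mm and 7.16 degrees, less where a joint would pass 70% of its speed; a pose out of reach is approached as far as the arm can. A call with a number of a shift or a turn outside -1 to 1 is refused whole. A call with a gripper value outside its range is refused whole. The fingers move at their own pace and stop on an object; FORCE is the grip in N (left out, the last holds). Time passes only in rows, so rows that repeat a pose let the fingers close. It gives the time, the measured TCP pose, the force, the opening and the grip force at its end, in the units of the state.
- manip.get_state(): the state, without advancing time (a new reading comes with each control period).
- manip.get_image(name): name is "side" or "top" or "wrist"; returns a dict with "img" (420x560x3 uint8, red, green, blue), "mtx" (3x3 intrinsics, pixels), "world_to_cam" (4x4, takes a point from world to camera coordinates); the wrist camera has in their place "T_tool_cam" (4x4, takes a point from camera to tool coordinates, whose origin is the TCP and whose axes are the flange's). Camera axes: x right, y down, z forward; pixel columns grow to the right and rows downward; lengths in m; the calibration is good to about 2 mm. A picture is of the moment at which its call begins: read the wrist's pose just before it. There is no depth.
- manip.sign_off(): hands the job in; it is judged then, once.
The state is a dict: "clock": time; "qpos": joint angles; "qd": joint speeds; "effort": joint torques, N m; "position": TCP position; "ee_rot": TCP orientation; "contact_force": force on the tool from outside, world axes, zero at the start; "moment": the same for the moment, N m; "width": finger opening in m; "gripper_force": force on a finger pad.
Only numpy, scipy, OpenCV 4.12 (cv2) and the standard library are available. Lean on these libraries where they do the work, as an engineer would, in place of code of your own. Each camera call takes 0.05 s, during which the arm holds its last target. There are 200 camera calls.

## Working session

There is one attempt and no reset: what is moved stays moved. The work goes in short steps, Python scripts to look and compute and a shell command to move; the robot and the scene stay as the last step left them, time stands still between calls to the robot, and variables do not carry over. Pictures are saved under pics/ and viewed, at most 10 in all, crops included, and the job is handed in when it is done.

```bash
mkdir -p pics; python3 - <<'E'
from rig import manip
import cv2,numpy as np,json
s=manip.get_state();print(s)
print(manip.pinch_z)
for n in("top","side"):
    d=manip.get_image(n);cv2.imwrite(f"pics/{n}0.png",d["img"][:,:,::-1]);np.savez(f"pics/{n}0.npz",**d)
    print(n,d["mtx"].round(1).tolist(),d["world_to_cam"].round(3).tolist())
E
```

```text
{'clock': 0.0, 'qpos': array([-1.44200436e+00,  2.76612962e-01,  1.50615788e+00, -3.02101871e-05,
        1.36067512e+00, -1.21040839e-01]), 'qd': array([-0.00186715, -0.00029995,  0.00079131, -0.00046379,  0.00059011,
        0.00035015]), 'effort': array([ 6.70799891e-04, -4.16772652e+01, -2.45805860e+01, -1.52180546e-04,
        1.09748379e-02, -1.13652942e-05]), 'position': array([ 0.14205682, -0.55662684,  0.2304196 ]), 'ee_rot': array([-9.26588545e-04,  9.92207266e-01,  1.24594873e-01, -1.83611218e-05]), 'contact_force': array([ 0.36714691, -0.59404857,  0.25963977]), 'moment': array([-0.03485389, -0.0134116 ,  0.00196779]), 'gripper_force': 0.0, 'width': 0.08530008224666792}
0.0187
top [[497.3, 0.0, 277.7], [0.0, 497.3, 208.2], [0.0, 0.0, 1.0]] [[-0.012, -1.0, -0.006, 0.079], [-0.99, 0.012, -0.139, 0.501], [0.139, 0.004, -0.99, 1.259], [0.0, 0.0, 0.0, 1.0]]
side [[414.0, 0.0, 272.3], [0.0, 414.0, 209.8], [0.0, 0.0, 1.0]] [[-0.942, -0.335, -0.016, 0.494], [-0.216, 0.641, -0.736, 0.15], [0.257, -0.69, -0.677, 1.218], [0.0, 0.0, 0.0, 1.0]]
```

View pics/top0.png

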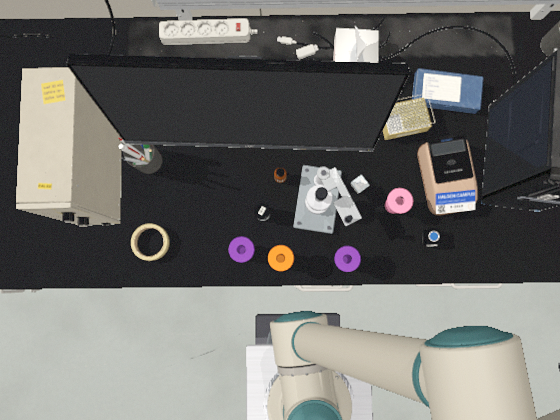

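View pics/side0.png

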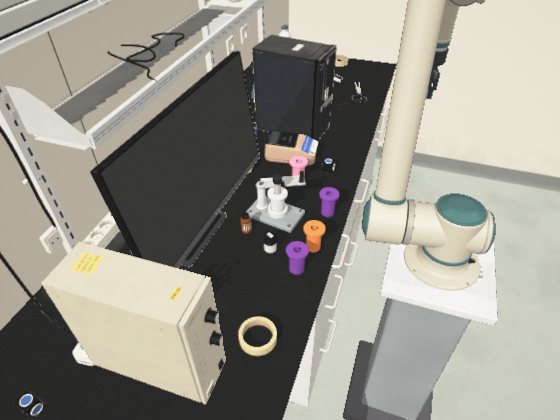

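The top view shows the grey stand around (318,198) with its knob near (320,194), and the open keeper bar running to about (347,213). Coloured look-alikes stand at (241,249), (281,258), (347,259) and (399,200). The side view shows the stand near (277,205). I'll enlarge both views.

```bash
python3 - <<'E'
import cv2,numpy as np
a=cv2.imread("pics/top0.png")[150:250,270:390];b=cv2.imread("pics/side0.png")[150:250,225:345]
f=lambda i:cv2.resize(i,(400*120//100*5//6,333),interpolation=cv2.INTER_CUBIC)
cv2.imwrite("pics/c0.png",np.hstack([f(a),f(b)]))
E
```

```text
(no output)
```

View pics/c0.png

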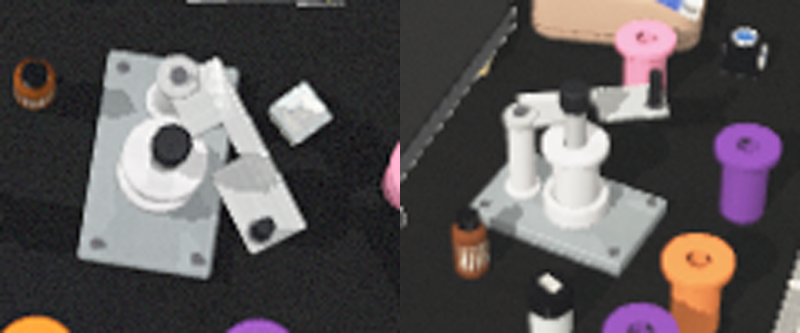

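The crop gives these full-image top-view positions: post top about (323.7,172.8), knob about (322,192.6), handle pin about (349,218.5), and plate corners at crop (112,50), (238,70), (210,277) and (80,258). The keeper is open by roughly 0.5–0.7 rad, with the handle swung to the right.

```bash
cat > h.py <<'E'
import numpy as np,cv2
from scipy.spatial.transform import Rotation as Ro
def ray(K,W,px,z):
    R,t=W[:3,:3],W[:3,3];c=-R.T@t;d=R.T@np.linalg.inv(K)@np.array([*px,1.])
    return (c+d*(z-c[2])/d[2])
def wristW(s,d):
    T=np.eye(4);q=s["ee_rot"];T[:3,:3]=Ro.from_quat([*q[1:],q[0]]).as_matrix();T[:3,3]=s["position"]
    return np.linalg.inv(T@d["T_tool_cam"])
def proj(K,W,p):
    c=W[:3,:3]@np.asarray(p)+W[:3,3];u=K@c;return u[:2]/u[2]
E
python3 - <<'E'
from h import *
t=np.load("pics/top0.npz");s=np.load("pics/side0.npz")
P=lambda d,x,y,z,o:ray(d["mtx"],d["world_to_cam"],(x/3.333+o[0],y/3.333+o[1]),z).round(4)
o=(270,150);os=(225,150)
for n,x,y,z in[("c1",112,50,.016),("c2",238,70,.016),("c3",210,277,.016),("c4",80,258,.016),("knob",174,142,.160),("pin",265,226,.149),("post",179,76,.115),("post?",179,76,.14)]:print(n,P(t,x,y,z,o))
print("side")
for n,x,y,z in[("knobtop",574-400,90,.166),("pintop",655-400,70,.149),("post",521-400,112,.115),("post",521-400,112,.14)]:print(n,P(s,x,y,z,os))
g=cv2.cvtColor(t["img"],cv2.COLOR_RGB2GRAY)[185:202,312:332];print(g)
E
```

```text
c1 [0.6206 0.0028 0.016 ]
c2 [ 0.6029 -0.0977  0.016 ]
c3 [ 0.4371 -0.0708  0.016 ]
c4 [0.4533 0.0312 0.016 ]
knob [ 0.5204 -0.0326  0.16  ]
pin [ 0.4611 -0.0966  0.149 ]
post [ 0.5776 -0.0414  0.115 ]
post? [ 0.5722 -0.0391  0.14  ]
side
knobtop [ 0.5145 -0.025   0.166 ]
pintop [ 0.4592 -0.0985  0.149 ]
post [ 0.5731 -0.0385  0.115 ]
post [ 0.5613 -0.0098  0.14  ]
[[185 193 200 198 225 236 238 240 243 232 219 199 216 216 213 213 216 215
  213 214]
 [194 219 237 240 239 239 240 230 229 228 226 224 215 219 218 215 215 212
  214 213]
 [226 238 240 240 241 232 227 173 142 104  88 165 178 217 217 216 213 213
  215 214]
 [242 241 238 241 240 181  78  41  48  52  52  37  73 148 205 214 216 213
  214 205]
 [241 239 240 246 211 115  48  60  60  57  59  57  52  35 151 210 216 205
  199 179]
 [240 240 242 235 144  49  57  57  59  59  57  62  59  57  26 189 197 178
  165 179]
 [238 240 245 170  57  50  63  55  62  59  61  57  61  59  37 122 186 188
  187 186]
 [235 239 239 153  53  57  61  59  62  61  59  57  62  58  39 130 232 221
  218 194]
 [236 239 219 127  56  61  59  60  56  53  61  59  60  61  43  81 233 242
  243 202]
 [237 238 220 129  44  55  62  61  59  58  62  64  62  63  34 118 221 239
  239 217]
 [236 240 226 140  29  53  64  63  55  56  60  63  64  55  31 172 197 224
  229 231]
 [235 237 238 160  43  49  52  64  60  66  59  69  57  37 102 193 203 198
  200 203]
 [235 237 232 159  65  37  48  51  57  61  55  57  43  43 171 200 202 198
  199 204]
 [238 239 237 159 113  73  36  43  35  36  33  23  73 133 195 201 199 199
  201 203]
 [238 240 245 179 153 127  88  48  42  42  34  98 159 199 202 200 198 198
  197 198]
 [239 240 240 211 176 156 133 104  93  96 124 178 202 203 200 202 201 200
  201 195]
 [239 239 232 233 221 198 175 172 183 187 210 220 205 201 201 202 201 202
  203 180]]
```

```bash
cat > go.py <<'E'
import sys
from h import *
from rig import manip
x,y,z,yaw=map(float,sys.argv[1:5]);s=manip.get_state();q=s["ee_rot"]
R=Ro.from_quat([*q[1:],q[0]]);d=R.inv().apply(np.array([x,y,z])-s["position"])
T=Ro.from_euler('z',yaw,degrees=True)*Ro.from_euler('x',180,degrees=True)
print("shift",(d/.25).round(4),"turn",((R.inv()*T).as_rotvec()/(np.pi/2)).round(4),"dist",np.linalg.norm(d).round(4),"clk",s["clock"],"w",s["width"],"F",s["contact_force"].round(2))
E
python3 go.py .461 -.097 .231 -9.4
python3 -m jog '[{"dx":0.15,"dy":-0.13},{"dx":0.28,"dy":-0.24},{"dx":0.4,"dy":-0.35},{"dx":0.53,"dy":-0.46},{"dx":0.63,"dy":-0.55,"az":0.1}]'; python3 go.py .455 -.095 .25 -9.4
```

```text
shift [ 1.6907e+00 -1.4663e+00  9.0000e-04] turn [-1.100e-03  1.000e-04  2.635e-01] dist 0.5595 clk 0.1 w 0.08556901535335391 F [ 1.08 -0.16  0.07]
shift [ 1.6694 -1.4801 -0.0751] turn [-1.100e-03  1.000e-04  2.635e-01] dist 0.5581 clk 0.1 w 0.08556901535335391 F [ 1.08 -0.16  0.07]schema error: expected keys dx, dy, dz, ax, ay, az, grip
```

```bash

python3 -m jog '[{"dx":0.12,"dy":-0.11,"dz":0,"ax":0,"ay":0,"az":0.05,"grip":1},{"dx":0.25,"dy":-0.22,"dz":-0.02,"ax":0,"ay":0,"az":0.1,"grip":1},{"dx":0.37,"dy":-0.33,"dz":-0.03,"ax":0,"ay":0,"az":0.15,"grip":1},{"dx":0.5,"dy":-0.44,"dz":-0.04,"ax":0,"ay":0,"az":0.2,"grip":1},{"dx":0.62,"dy":-0.55,"dz":-0.05,"ax":0,"ay":0,"az":0.26,"grip":1}]'; python3 go.py .45 -.095 .26 -9.4
```

```text
clock: 0.52
position: [0.2587, -0.3842, 0.2435]
ee_rot: [-0.0, 0.997, -0.082, 0.0]
contact_force: [1.3, -0.9, 0.1]
width: 0.0855
gripper_force: 0.0
shift [ 0.5663 -1.266  -0.0653] turn [-0.0004  0.      0.0002] dist 0.3471 clk 0.5167 w 0.08549202830878808 F [ 1.32 -0.94  0.12]
```

```bash

python3 -m jog '[{"dx":0.06,"dy":-0.15,"dz":-0.01,"ax":0,"ay":0,"az":0,"grip":0.2},{"dx":0.12,"dy":-0.3,"dz":-0.02,"ax":0,"ay":0,"az":0,"grip":0.2},{"dx":0.18,"dy":-0.45,"dz":-0.03,"ax":0,"ay":0,"az":0,"grip":0.2},{"dx":0.24,"dy":-0.58,"dz":-0.04,"ax":0,"ay":0,"az":0,"grip":0.2},{"dx":0.3,"dy":-0.7,"dz":-0.05,"ax":0,"ay":0,"az":0,"grip":0.2}]'; 
python3 -m jog '[{"dx":0.06,"dy":-0.15,"dz":0,"ax":0,"ay":0,"az":0,"grip":0.2},{"dx":0.13,"dy":-0.29,"dz":0,"ax":0,"ay":0,"az":0,"grip":0.2},{"dx":0.2,"dy":-0.43,"dz":-0.01,"ax":0,"ay":0,"az":0,"grip":0.2},{"dx":0.25,"dy":-0.54,"dz":-0.01,"ax":0,"ay":0,"az":0,"grip":0.2},{"dx":0.25,"dy":-0.54,"dz":-0.01,"ax":0,"ay":0,"az":0,"grip":0.2}]'; 
python3 - <<'E'
from h import *
from rig import manip
s=manip.get_state();d=manip.get_image("wrist");W=wristW(s,d);np.savez("pics/w1.npz",W=W,**d)
cv2.imwrite("pics/w1.png",d["img"][:,:,::-1]);print(s["position"],s["width"])
for p in[(.461,-.0966,.149),(.519,-.032,.166),(.5778,-.0418,.115)]:print(proj(d["mtx"],W,p))
E
```

```text
clock: 0.93
position: [0.3601, -0.2226, 0.2563]
ee_rot: [-0.0, 0.997, -0.079, -0.0]
contact_force: [1.3, -0.0, 0.0]
width: 0.0513
gripper_force: 0.0
clock: 1.35
position: [0.4453, -0.0971, 0.2586]
ee_rot: [-0.002, 0.997, -0.076, 0.001]
contact_force: [-0.4, -0.3, -0.1]
width: 0.0512
gripper_force: 0.0
[ 0.44527602 -0.09706097  0.25856223] 0.05121158033346588
[276.79782763 198.87916806]
[182.06931973 145.00060359]
[194.07679577  69.54362621]
```

View pics/w1.png

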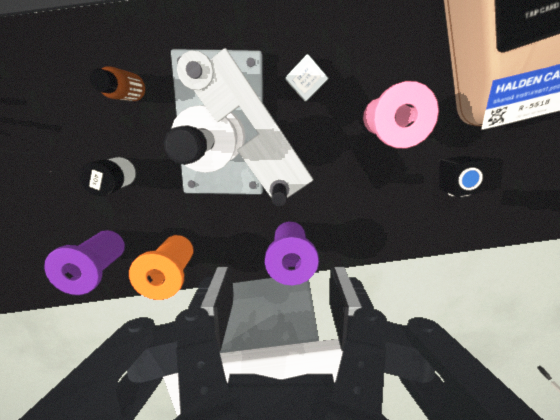

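The wrist view shows the pin top near (280,187), knob top near (184,145) and post top near (194,69). The keeper is open. A purple look-alike stands nearer at (291,258), and the path stays clear of it.

```bash
python3 - <<'E'
from h import *
w=np.load("pics/w1.npz");K,W=w["mtx"],w["W"]
for n,p,z in[("pin",(280,186),.149),("knob",(184,145),.166),("post",(194,69),.115)]:print(n,ray(K,W,p,z).round(4))
print(cv2.cvtColor(w["img"],cv2.COLOR_RGB2GRAY)[174:206:2,266:296:2])
# home handle in the two-pivot estimate
E
```

```text
pin [ 0.4719 -0.1011  0.149 ]
knob [ 0.5188 -0.0335  0.166 ]
post [ 0.5782 -0.0418  0.115 ]
[[240 238 239 240 237 240 242 243 240 239 239 240 241 239 234]
 [237 239 239 240 239 238 241 242 242 240 240 239 239 241 239]
 [239 239 239 238 239 237 236 240 243 242 238 238 240 239 240]
 [241 239 240 238 230 162 131 133 155 197 239 241 238 242 238]
 [243 240 240 195 123 115 118 117 115 116 169 210 239 239 240]
 [242 242 219 126 112  51  35  31  52  89  94 180 204 202 203]
 [240 243 163 113  53  37  35  28  22  40  85 131 192 192 189]
 [238 239 148  98  38  35  35  25  26  30  82  96 189 194 191]
 [225 236 132  75  37  34  34  29  31  27  64 103 193 196 191]
 [ 64 223 154  69  39  41  51  52  29  30  59 120 197 196 149]
 [ 36 103 225  70  54  60  54  59  55  38  52 172 180 103  44]
 [ 33  36 139  82  56  54  53  55  55  53  70 145  63  35  39]
 [ 32  32  40  60  51  52  48  52  53  55  41  39  35  34  34]
 [ 38  29  35  51  52  54  50  56  55  58  35  37  38  33  35]
 [ 36  38  37  42  51  54  50  52  57  51  38  37  34  37  31]
 [ 31  35  36  33  41  51  51  51  49  41  36  33  39  38  36]]
```

The wrist view agrees with the earlier estimate. The pin's top disc is near (279,197), which gives about (0.462,-0.0975). I'll descend straddling the pin.

```bash
python3 go.py .462 -.0975 .122 -9.4
```

```text
shift [ 0.0716 -0.0179  0.5454] turn [-0.0004  0.0004  0.0067] dist 0.1376 clk 1.4 w 0.051108856921670616 F [-1.41 -0.41  0.19]
```

```bash

python3 -m jog '[{"dx":0.07,"dy":-0.02,"dz":0.1,"ax":0,"ay":0,"az":0,"grip":0.2},{"dx":0.07,"dy":-0.02,"dz":0.25,"ax":0,"ay":0,"az":0,"grip":0.2},{"dx":0.07,"dy":-0.02,"dz":0.38,"ax":0,"ay":0,"az":0,"grip":0.2},{"dx":0.07,"dy":-0.02,"dz":0.5,"ax":0,"ay":0,"az":0,"grip":0.2},{"dx":0.07,"dy":-0.02,"dz":0.545,"ax":0,"ay":0,"az":0,"grip":0.2}]'
python3 -m jog '[{"dx":0,"dy":0,"dz":0,"ax":0,"ay":0,"az":0,"grip":0},{"dx":0,"dy":0,"dz":0,"ax":0,"ay":0,"az":0,"grip":-0.3},{"dx":0,"dy":0,"dz":0,"ax":0,"ay":0,"az":0,"grip":-0.3},{"dx":0,"dy":0,"dz":0,"ax":0,"ay":0,"az":0,"grip":-0.3}]' 20
python3 - <<'E'
from h import *
from rig import manip
s=manip.get_state();a=manip.get_image("wrist")["img"];b=manip.get_image("side")["img"][130:270,200:350]
cv2.imwrite("pics/w2.png",np.hstack([cv2.resize(a,(440,330)),cv2.resize(b,(354,330))])[:,:,::-1]);print(s["position"],s["width"])
P=(.578,-.042);a0=np.arctan2(-.0975+.042,.462-.578);h=np.deg2rad(170.6)-2*np.pi
q=s["position"][:2]
for k in np.linspace(0,1,6):
    a=a0+(h-a0)*k;p=np.array([P[0]+.13*np.cos(a),P[1]+.13*np.sin(a)])+.008*k**.01*np.array([np.sin(a),-np.cos(a)])
    d=p-q;c,sn=np.cos(np.deg2rad(-9.4)),np.sin(np.deg2rad(-9.4));print(k,p.round(4),"dx",round((c*d[0]+sn*d[1])/.25,3),"dy",round((sn*d[0]-c*d[1])/.25,3))
E
```

```text
clock: 1.82
position: [0.4571, -0.0994, 0.1184]
ee_rot: [-0.001, 0.997, -0.08, -0.004]
contact_force: [-0.8, 0.4, 0.4]
width: 0.0512
gripper_force: 0.0
clock: 2.15
position: [0.4619, -0.1003, 0.124]
ee_rot: [0.001, 0.997, -0.08, 0.002]
contact_force: [0.2, -0.7, -0.1]
width: 0.0298
gripper_force: 0.0
[ 0.46191188 -0.10027535  0.12396153] 0.02983504757912317
0.0 [ 0.4607 -0.0981] dx -0.006 dy -0.008
0.2 [ 0.4523 -0.0759] dx -0.054 dy -0.09
0.4 [ 0.4491 -0.0603] dx -0.077 dy -0.149
0.6000000000000001 [ 0.4478 -0.0445] dx -0.092 dy -0.211
0.8 [ 0.4484 -0.0286] dx -0.1 dy -0.274
1.0 [ 0.4511 -0.0129] dx -0.1 dy -0.338
```

View pics/w2.png

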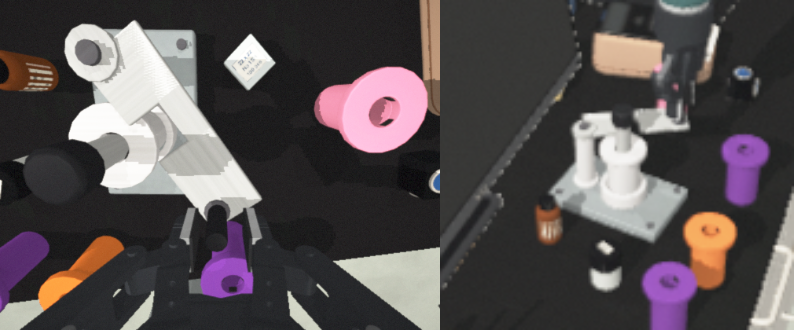

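The wrist view shows the pin (about (216,210) to (215,240)) between the fingertips at 190 and 252. Now I'll sweep along the arc.

```bash

python3 -m jog '[{"dx":-0.02,"dy":-0.04,"dz":0,"ax":0,"ay":0,"az":0,"grip":-0.3},{"dx":-0.05,"dy":-0.085,"dz":0,"ax":0,"ay":0,"az":0,"grip":-0.3},{"dx":-0.065,"dy":-0.125,"dz":0,"ax":0,"ay":0,"az":0,"grip":-0.3},{"dx":-0.08,"dy":-0.165,"dz":0,"ax":0,"ay":0,"az":0,"grip":-0.3},{"dx":-0.09,"dy":-0.2,"dz":0,"ax":0,"ay":0,"az":0,"grip":-0.3}]'
python3 -m jog '[{"dx":-0.004,"dy":-0.03,"dz":0,"ax":0,"ay":0,"az":0,"grip":-0.3},{"dx":-0.008,"dy":-0.06,"dz":0,"ax":0,"ay":0,"az":0,"grip":-0.3},{"dx":-0.01,"dy":-0.09,"dz":0,"ax":0,"ay":0,"az":0,"grip":-0.3},{"dx":-0.01,"dy":-0.11,"dz":0,"ax":0,"ay":0,"az":0,"grip":-0.3},{"dx":-0.01,"dy":-0.12,"dz":0,"ax":0,"ay":0,"az":0,"grip":-0.3}]'
python3 go.py .4511 -.0129 .122 -9.4
```

```text
clock: 2.67
position: [0.4455, -0.0448, 0.1225]
ee_rot: [-0.0, 0.997, -0.079, -0.0]
contact_force: [-0.4, -1.0, 0.3]
width: 0.0299
gripper_force: 0.4
clock: 3.08
position: [0.4492, -0.0156, 0.1225]
ee_rot: [-0.0, 0.997, -0.079, 0.0]
contact_force: [-0.8, 0.3, 0.3]
width: 0.0295
gripper_force: 0.3
shift [ 0.0056 -0.012   0.0021] turn [-0.0001 -0.0002  0.004 ] dist 0.0034 clk 3.0833 w 0.029489083970736348 F [-0.85  0.25  0.27]
```

Next I'll creep to the stop while watching the force.

```bash

for i in 1 2; do python3 -m jog '[{"dx":0.001,"dy":-0.005,"dz":0,"ax":0,"ay":0,"az":0,"grip":-0.3},{"dx":0.002,"dy":-0.01,"dz":0,"ax":0,"ay":0,"az":0,"grip":-0.3},{"dx":0.002,"dy":-0.01,"dz":0,"ax":0,"ay":0,"az":0,"grip":-0.3}]' | grep -E "pos|contact|width|gripper"; done
```

```text
position: [0.4501, -0.014, 0.1225]
contact_force: [0.0, -0.1, -0.0]
width: 0.0295
gripper_force: 0.0
position: [0.4508, -0.0117, 0.1225]
contact_force: [-0.1, -0.3, 0.7]
width: 0.0296
gripper_force: 0.0
```

```bash

for i in 1 2 ; do python3 -m jog '[{"dx":0.001,"dy":-0.004,"dz":0,"ax":0,"ay":0,"az":0,"grip":-0.3},{"dx":0.001,"dy":-0.008,"dz":0,"ax":0,"ay":0,"az":0,"grip":-0.3},{"dx":0.001,"dy":-0.008,"dz":0,"ax":0,"ay":0,"az":0,"grip":-0.3}]' | grep -E "pos|contact|width|gripper"; done
python3 - <<'E'
from h import *
from rig import manip
a=manip.get_image("wrist")["img"];b=manip.get_image("side")["img"][130:270,200:350]
cv2.imwrite("pics/w3.png",np.hstack([cv2.resize(a,(440,330)),cv2.resize(b,(354,330))])[:,:,::-1])
E
```

```text
position: [0.451, -0.0108, 0.1225]
contact_force: [-0.8, -5.0, -0.3]
width: 0.0299
gripper_force: 2.6
position: [0.451, -0.0106, 0.1224]
contact_force: [-2.4, -10.9, 0.6]
width: 0.0303
gripper_force: 5.6
```

View pics/w3.png

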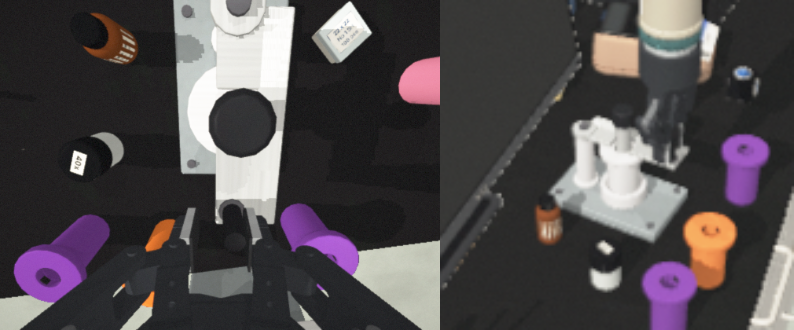

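The force rose to about 11 N against a hard stop. The pin centre works out at (0.450,-0.019), which matches the computed home. In the wrist view the knob (242,122) sits over the bar, which lies straight along the stand. I'll back off, lift and move over the knob.

```bash

python3 -m jog '[{"dx":0,"dy":0.02,"dz":0,"ax":0,"ay":0,"az":0,"grip":-0.3},{"dx":0,"dy":0.04,"dz":0,"ax":0,"ay":0,"az":0,"grip":-0.3},{"dx":0,"dy":0.04,"dz":-0.1,"ax":0,"ay":0,"az":0,"grip":-0.3},{"dx":0,"dy":0.04,"dz":-0.22,"ax":0,"ay":0,"az":0,"grip":-0.2},{"dx":0,"dy":0.04,"dz":-0.35,"ax":0,"ay":0,"az":0,"grip":0.2}]'
python3 -m jog '[{"dx":0,"dy":0,"dz":-0.05,"ax":0,"ay":0,"az":0,"grip":0.3},{"dx":0,"dy":0,"dz":-0.05,"ax":0,"ay":0,"az":0,"grip":0.3},{"dx":0,"dy":0,"dz":-0.05,"ax":0,"ay":0,"az":0,"grip":0.3}]' >/dev/null
python3 - <<'E'
from h import *
from rig import manip
s=manip.get_state();d=manip.get_image("wrist");W=wristW(s,d);a=d["img"];K=d["mtx"]
t=manip.get_image("top");ti=t["img"]
cv2.imwrite("pics/w4.png",np.hstack([cv2.resize(a,(440,330)),cv2.resize(ti[150:250,270:390],(354,330))])[:,:,::-1])
np.savez("pics/w4.npz",W=W,**d);np.savez("pics/t4.npz",**t)
print(s["position"],s["contact_force"])
for p in[(.4497,-.0188,.149),(.519,-.032,.166),(.519,-.032,.141)]:print(proj(K,W,p).round(1)*440/560)
E
```

```text
clock: 4.6
position: [0.4494, -0.0171, 0.2102]
ee_rot: [-0.001, 0.997, -0.08, -0.001]
contact_force: [0.6, -1.1, -0.6]
width: 0.045
gripper_force: 0.0
[ 0.45055878 -0.01743796  0.22291162] [ 1.06417475  0.89184021 -0.20611067]
[221.25714286 181.26428571]
[223.85       109.13571429]
[223.45714286 107.32857143]
```

View pics/w4.png

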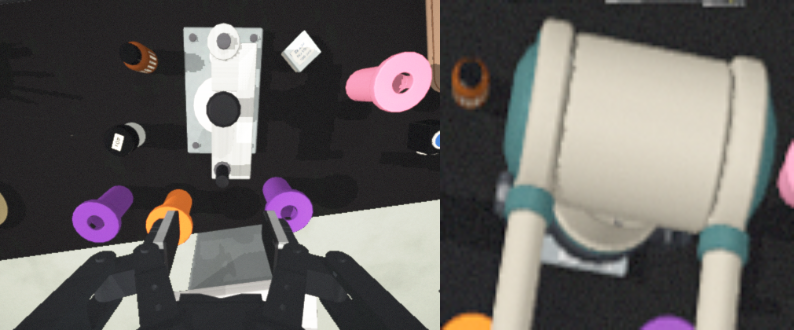

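The keeper is home: post (224,41), knob (223,108) and pin (222,175) are in line with the plate. I'll measure the knob precisely.

```bash
python3 - <<'E'
from h import *
w=np.load("pics/w4.npz");K,W=w["mtx"],w["W"]
g=cv2.cvtColor(w["img"],cv2.COLOR_RGB2GRAY)
x0,y0=255,108;m=(g[y0:y0+62,x0:x0+60]<100).astype(np.uint8)
for c in cv2.findContours(m,cv2.RETR_EXTERNAL,cv2.CHAIN_APPROX_NONE)[0]:
    if cv2.contourArea(c)>200:
        (a,b),r=cv2.minEnclosingCircle(c);p=(a+x0,b+y0);print(p,r,cv2.boundingRect(c),ray(K,W,p,.166).round(4),ray(K,W,p,.16).round(4))
print(proj(K,W,(.519,-.032,.166)),proj(K,W,(.519,-.017,.166)))
E
python3 go.py .519 -.032 .2 -9.4
```

```text
(284.06079483032227, 138.54714584350586) 22.547327041625977 (8, 8, 43, 46) [ 0.5193 -0.0315  0.166 ] [ 0.5189 -0.0315  0.16  ]
[284.8986059  138.89286344] [262.22171589 142.65148008]
shift [0.285  0.014  0.0842] turn [-0.0004  0.0016  0.0034] dist 0.0744 clk 4.95 w 0.05547266717671075 F [ 0.57 -0.45 -0.13]
```

```bash

python3 -m jog '[{"dx":0.09,"dy":0.006,"dz":0,"ax":0,"ay":0,"az":0,"grip":0.3},{"dx":0.18,"dy":0.012,"dz":0,"ax":0,"ay":0,"az":0,"grip":0.3},{"dx":0.25,"dy":0.012,"dz":0,"ax":0,"ay":0,"az":0,"grip":0.3},{"dx":0.285,"dy":0.012,"dz":0,"ax":0,"ay":0,"az":0,"grip":0.3},{"dx":0.285,"dy":0.012,"dz":0,"ax":0,"ay":0,"az":0,"grip":0.3}]' >/dev/null;python3 -m jog '[{"dx":0,"dy":0,"dz":0,"ax":0,"ay":0,"az":0,"grip":0.3},{"dx":0,"dy":0,"dz":0,"ax":0,"ay":0,"az":0,"grip":0.3}]'
python3 go.py .519 -.0315 .135 -9.4
```

```text
clock: 5.53
position: [0.5186, -0.0315, 0.2217]
ee_rot: [-0.0, 0.997, -0.079, -0.001]
contact_force: [-1.2, -0.2, -0.5]
width: 0.0557
gripper_force: 0.0
shift [ 2.700e-03 -3.000e-04  3.469e-01] turn [-0.0001  0.0018  0.0035] dist 0.0867 clk 5.5333 w 0.05565204676757146 F [-1.19 -0.16 -0.55]
```

```bash

python3 -m jog '[{"dx":0.002,"dy":0,"dz":0.06,"ax":0,"ay":0,"az":0,"grip":0.3},{"dx":0.002,"dy":0,"dz":0.14,"ax":0,"ay":0,"az":0,"grip":0.3},{"dx":0.002,"dy":0,"dz":0.22,"ax":0,"ay":0,"az":0,"grip":0.3},{"dx":0.002,"dy":0,"dz":0.3,"ax":0,"ay":0,"az":0,"grip":0.3},{"dx":0.002,"dy":0,"dz":0.347,"ax":0,"ay":0,"az":0,"grip":0.3}]' 30
python3 -m jog '[{"dx":0,"dy":0,"dz":0,"ax":0,"ay":0,"az":0,"grip":0.3},{"dx":0,"dy":0,"dz":0,"ax":0,"ay":0,"az":0,"grip":0.1},{"dx":0,"dy":0,"dz":0,"ax":0,"ay":0,"az":0,"grip":-0.1},{"dx":0,"dy":0,"dz":0,"ax":0,"ay":0,"az":0,"grip":-0.2},{"dx":0,"dy":0,"dz":0,"ax":0,"ay":0,"az":0,"grip":-0.24}]' 30;python3 go.py .519 -.0315 .135 -9.4
```

```text
clock: 5.95
position: [0.518, -0.0314, 0.134]
ee_rot: [-0.0, 0.997, -0.079, -0.002]
contact_force: [-0.8, -0.1, 0.1]
width: 0.0559
gripper_force: 0.0
clock: 6.37
position: [0.5212, -0.032, 0.1369]
ee_rot: [0.0, 0.997, -0.079, 0.001]
contact_force: [-0.3, 0.2, 1.1]
width: 0.0325
gripper_force: 0.1
shift [-0.009  -0.0008  0.0077] turn [ 0.0001 -0.0015  0.0035] dist 0.003 clk 6.3667 w 0.03249782226788857 F [-0.34  0.2   1.14]
```

```bash

python3 -m jog '[{"dx":0,"dy":0,"dz":0,"ax":0,"ay":0,"az":0,"grip":-0.24},{"dx":0,"dy":0,"dz":0,"ax":0,"ay":0,"az":0,"grip":-0.27},{"dx":0,"dy":0,"dz":0,"ax":0,"ay":0,"az":0,"grip":-0.29}]'
python3 -m jog '[{"dx":0,"dy":0,"dz":0,"ax":0,"ay":0,"az":0,"grip":-0.4},{"dx":0,"dy":0,"dz":0,"ax":0,"ay":0,"az":0,"grip":-0.6},{"dx":0,"dy":0,"dz":0,"ax":0,"ay":0,"az":0,"grip":-1},{"dx":0,"dy":0,"dz":0,"ax":0,"ay":0,"az":0,"grip":-1},{"dx":0,"dy":0,"dz":0,"ax":0,"ay":0,"az":0,"grip":-1}]' 40;python3 go.py .519 -.0315 .135 -9.4
```

```text
clock: 6.62
position: [0.5209, -0.0318, 0.1362]
ee_rot: [-0.0, 0.997, -0.079, 0.0]
contact_force: [-0.6, 0.3, 0.9]
width: 0.0303
gripper_force: 0.4
clock: 7.03
position: [0.521, -0.0318, 0.1363]
ee_rot: [-0.0, 0.997, -0.079, 0.001]
contact_force: [0.2, 1.8, 5.0]
width: 0.0282
gripper_force: 39.6
shift [-0.0081  0.0002  0.005 ] turn [-0.0003 -0.0006  0.0034] dist 0.0024 clk 7.0333 w 0.028160158771217008 F [0.16 1.82 4.97]
```

The knob is held: width 28 mm, grip 40 N. Now a slow lift.

```bash

python3 -m jog '[{"dx":0,"dy":0,"dz":-0.004,"ax":0,"ay":0,"az":0,"grip":-1},{"dx":0,"dy":0,"dz":-0.01,"ax":0,"ay":0,"az":0,"grip":-1},{"dx":0,"dy":0,"dz":-0.016,"ax":0,"ay":0,"az":0,"grip":-1},{"dx":0,"dy":0,"dz":-0.022,"ax":0,"ay":0,"az":0,"grip":-1},{"dx":0,"dy":0,"dz":-0.028,"ax":0,"ay":0,"az":0,"grip":-1}]'
python3 -m jog '[{"dx":0,"dy":0,"dz":-0.006,"ax":0,"ay":0,"az":0,"grip":-1},{"dx":0,"dy":0,"dz":-0.012,"ax":0,"ay":0,"az":0,"grip":-1},{"dx":0,"dy":0,"dz":-0.018,"ax":0,"ay":0,"az":0,"grip":-1},{"dx":0,"dy":0,"dz":-0.024,"ax":0,"ay":0,"az":0,"grip":-1},{"dx":0,"dy":0,"dz":-0.03,"ax":0,"ay":0,"az":0,"grip":-1}]'
```

```text
clock: 7.45
position: [0.5195, -0.032, 0.1417]
ee_rot: [0.0, 0.997, -0.079, -0.001]
contact_force: [0.4, 0.0, -7.1]
width: 0.0285
gripper_force: 39.9
clock: 7.87
position: [0.5203, -0.032, 0.1503]
ee_rot: [0.0, 0.997, -0.079, -0.0]
contact_force: [-0.8, 0.9, -8.1]
width: 0.0283
gripper_force: 39.9
```

The pull is steady at about 8 N with negligible side force. I'll continue.

```bash

for i in 1 2 3; do python3 -m jog '[{"dx":0,"dy":0,"dz":-0.006,"ax":0,"ay":0,"az":0,"grip":-1},{"dx":0,"dy":0,"dz":-0.012,"ax":0,"ay":0,"az":0,"grip":-1},{"dx":0,"dy":0,"dz":-0.018,"ax":0,"ay":0,"az":0,"grip":-1},{"dx":0,"dy":0,"dz":-0.024,"ax":0,"ay":0,"az":0,"grip":-1},{"dx":0,"dy":0,"dz":-0.03,"ax":0,"ay":0,"az":0,"grip":-1}]' | grep -E "pos|cont|grip"; done
python3 -m jog '[{"dx":0,"dy":0,"dz":-0.008,"ax":0,"ay":0,"az":0,"grip":-1},{"dx":0,"dy":0,"dz":-0.01,"ax":0,"ay":0,"az":0,"grip":-1},{"dx":0,"dy":0,"dz":-0.01,"ax":0,"ay":0,"az":0,"grip":-1}]'
```

```text
position: [0.5205, -0.032, 0.1579]
contact_force: [-0.7, -0.3, -7.5]
gripper_force: 40.0
position: [0.5206, -0.032, 0.1654]
contact_force: [-0.7, 0.8, -7.4]
gripper_force: 40.0
position: [0.5206, -0.032, 0.1729]
contact_force: [-0.5, -1.0, -7.3]
gripper_force: 40.0
clock: 9.37
position: [0.5211, -0.032, 0.1757]
ee_rot: [-0.0, 0.997, -0.079, 0.001]
contact_force: [-0.1, -0.1, -5.2]
width: 0.0282
gripper_force: 40.1
```

```bash

python3 -m jog '[{"dx":0,"dy":0,"dz":-0.0025,"ax":0,"ay":0,"az":0,"grip":-1},{"dx":0,"dy":0,"dz":-0.0025,"ax":0,"ay":0,"az":0,"grip":-1},{"dx":0,"dy":0,"dz":-0.0025,"ax":0,"ay":0,"az":0,"grip":-1},{"dx":0,"dy":0,"dz":-0.0025,"ax":0,"ay":0,"az":0,"grip":-1}]'
python3 - <<'E'
from h import *
from rig import manip
s=manip.get_state();d=manip.get_image("wrist");W=wristW(s,d);a=d["img"]
S=manip.get_image("side");b=S["img"][150:250,225:332]
cv2.imwrite("pics/w5.png",np.hstack([cv2.resize(a,(440,330)),cv2.resize(b,(354,330),interpolation=cv2.INTER_CUBIC)])[:,:,::-1])
for p in[(.519,-.0315,.206),(.519,-.0315,.181),(.519,-.0315,.141),(.519,-.0315,.109)]:print(proj(d["mtx"],W,p)*440/560,(proj(S["mtx"],S["world_to_cam"],p)-[225,150])*3.3+[440,0])
E
```

```text
clock: 9.7
position: [0.5209, -0.032, 0.1761]
ee_rot: [0.0, 0.997, -0.079, 0.0]
contact_force: [0.0, 0.4, -5.6]
width: 0.0286
gripper_force: 40.1
[219.03505713 248.16833913] [609.59863004  48.96393081]
[219.20357099 224.90890396] [609.85893331  71.07619255]
[219.38879927 199.34243165] [610.26108677 105.23835416]
[219.49246448 185.03385045] [610.5707507  131.54370769]
```

View pics/w5.png

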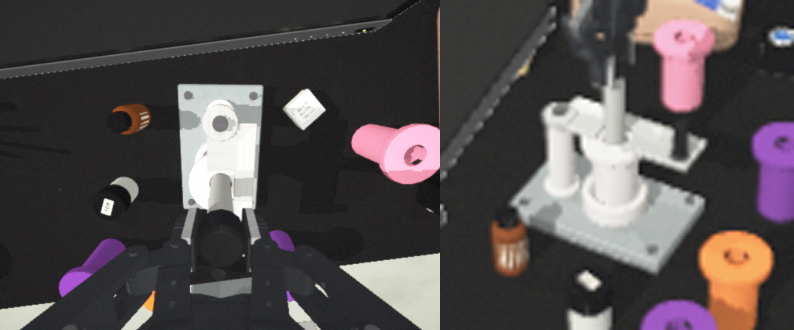

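The wrist view shows the knob (222,240) held between the pads. The side view shows the rod drawn out (knob underside near (612,72), as predicted for 40 mm). The cylinder is still in its collar and the keeper is home over the flange.

```bash
python3 -c "
from rig import manip
print(manip.sign_off())"
```

```text
the job is handed in; nothing more can be done
None
```

Job handed in: the keeper was pushed home against its stop (about 11 N), then the piston was drawn up about 39.8 mm by tool height in 9.7 s, and its knob is still held at 40 N; the judge's verdict was not shown.

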